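Rank turned furniture feet by height on the finishing board

TASK

Stand the four turned wooden furniture feet on the four cork pads of the finishing board, one to a pad, upright on their brass ends and well centred, lined up in order of height: the shortest on the pad next to the orange clamp, rising to the tallest on the pad farthest from the clamp. Let go of them all and leave them standing still.

Things in the scene. Friction and masses are not known exactly. Their poses are not given: they have to be found in the camera images.
- foot_s: The shortest of four loose turned beech furniture feet: a straight round wooden cylinder 50 mm tall and 34 mm across, with a 12 mm high brass ferrule round its bottom end and a small brass insert in the middle of its top. Stands upright at the start among the odds and ends in front of the board. Origin at the centre of its underside, z axis up along the foot.
- foot_m: The second shortest of four loose turned beech furniture feet: a straight round wooden cylinder 68 mm tall and 39 mm across, with a 12 mm high brass ferrule round its bottom end and a small brass insert in the middle of its top. Stands upright at the start among the odds and ends in front of the board. Origin at the centre of its underside, z axis up along the foot.
- foot_l: The second tallest of four loose turned beech furniture feet: a straight round wooden cylinder 86 mm tall and 44 mm across, with a 12 mm high brass ferrule round its bottom end and a small brass insert in the middle of its top. Stands upright at the start among the odds and ends in front of the board. Origin at the centre of its underside, z axis up along the foot.
- foot_xl: The tallest of four loose turned beech furniture feet: a straight round wooden cylinder 104 mm tall and 49 mm across, with a 12 mm high brass ferrule round its bottom end and a small brass insert in the middle of its top. Stands upright at the start among the odds and ends in front of the board. Origin at the centre of its underside, z axis up along the foot.
- pad_a: Pad a of four equal round cork pads (62 mm across, 3 mm thick) fixed in a straight row a, b, c, d, 85 mm apart, on a fixed grey board (450 x 90 x 6 mm) behind the feet; the robot's left end. Origin at the centre of its underside; its top is 3 mm higher, 9 mm above the bench. y axis along the row from d to a, x across the board, z up.
- pad_b: Pad b of four equal round cork pads (62 mm across, 3 mm thick) fixed in a straight row a, b, c, d, 85 mm apart, on a fixed grey board (450 x 90 x 6 mm) behind the feet. Origin at the centre of its underside; its top is 3 mm higher, 9 mm above the bench. y axis along the row from d to a, x across the board, z up.
- pad_c: Pad c of four equal round cork pads (62 mm across, 3 mm thick) fixed in a straight row a, b, c, d, 85 mm apart, on a fixed grey board (450 x 90 x 6 mm) behind the feet. Origin at the centre of its underside; its top is 3 mm higher, 9 mm above the bench. y axis along the row from d to a, x across the board, z up.
- pad_d: Pad d of four equal round cork pads (62 mm across, 3 mm thick) fixed in a straight row a, b, c, d, 85 mm apart, on a fixed grey board (450 x 90 x 6 mm) behind the feet; the robot's right end. Origin at the centre of its underside; its top is 3 mm higher, 9 mm above the bench. y axis along the row from d to a, x across the board, z up.
- clamp: Low bar clamp fixed on one end of the board, 72 mm beyond the last pad's centre (pad a or pad d): orange body 80 x 26 x 24 mm with a black end, a dark steel bar 150 mm long across the board on it, an orange jaw; 40 mm high, 30 mm wide along the row. The board's other end has only a plain wooden block 22 mm high. Origin at the centre of its underside, x axis across the board.
There are look-alikes about, which are no part of the job. What is shaped like the foot_m but green is not meant. Leave any blue look-alike of the foot_xl alone.

How it is judged:
By the outcome, as a careful person would: the job done as asked, in the order asked, and still so for the second after the job is handed in, with the robot touching nothing.
It also fails if it takes over 109 s, if anything falls off the work surface, if the arm or the gripper's body presses on something with over 40 N, if the wrist force passes 120 N, or if a joint passes its speed limit or range.

ROBOT

A 6-joint arm with a two-finger parallel gripper is mounted at the origin on the work surface. World frame = base frame: x ahead of the robot, y to its left, z up, the work surface at z = 0. Lengths are in mm, angles in rad, forces in N, time in s.
With the tool pointing down it reaches from about 250 to 800 mm from the base axis. Payload 8.5 kg.
Tool frame: the origin (TCP) lies between the finger pads; the fingertips stand ctrl.finger_overhang ahead of it and the grasp point (between the pads) is the TCP (ctrl.finger_overhang is the distance from the TCP to the fingertips, in mm); z points along the fingers, y is the line along which they close (so a half turn about z gives the same grasp; the last joint's range is limited). The gripper opens to 85 mm and grips with 20 to 120 N. Pads are 22 mm wide; open, the fingers measure 114 mm over their backs; the gripper's body (76 mm by 85 mm) begins 54 mm behind the grasp point. The pads swing forward as they close: fully open they stand 13 mm farther back than shut.
Start: joints at [-1.108, 0.238, -0.013, 1.319, 0, 1.571], TCP at [234.369, -469.736, 250.276] pointing down, gripper open.
Joint ranges: [-2.66, 2.66], [-1.03, 1.9], [-1.14, 1.46], [-1.82, 2.27], [-1.45, 1.34], [-3.14, 3.14]. Speed limits (rad/s): [2.22, 2.22, 2.79, 3.14, 3.14, 3.14].

INTERFACE

Orientations are given as a unit quaternion [w, x, y, z].
In Python, from rig import ctrl, snapshot, workorder gives the robot as it stands.
- The arm moves only by the tool step_arm, never from a script. Its argument "increments" is a list of rows, each a list of 7 numbers: the turn, a rotation vector about the tool's x, y, z in rad, then the shift along the tool's x, y, z in mm, then the opening, from 0 (shut) to 1 (fully open). In form: [[wx, wy, wz, x, y, z, grip], ...]. A call has exactly 8 rows; each row is the pose to reach, as a shift and turn from the pose commanded when the call began, along the tool's axes at that moment; what a row does not reach only later rows make up. A row lasts 1/12 s, in which the tool goes at most 41.7 mm and 7.16 degrees, less where a joint would pass 70% of its speed; a pose out of reach is approached as far as the arm can. A call with a gripper value outside its range is refused whole. The fingers move at their own pace and stop on an object; the grip force is fixed at half the most. Time passes only in rows, so rows that repeat a pose let the fingers close, or fill a call up. It gives the time, the measured TCP pose, the force, the opening and the grip force at its end, in the units of the state.
- ctrl.read_state(): the state, without advancing time (a new reading comes with each control period).
- snapshot(name): name is "side" or "top"; returns a dict with "img" (480x640x3 uint8, red, green, blue), "fx", "fy", "cx", "cy" (pixels), "k1" (the pictures are not rectified: a ray, as slopes to the right and down, at radius r is drawn at 1 + k1 r^2 times it, then the intrinsics apply), "eye" and "orientation" of the camera in the world. Camera axes: x right, y down, z forward; pixel columns grow to the right and rows downward; lengths in mm; the calibration is good to about 2 mm. A picture is of the moment at which its call begins. There is no depth.
- workorder.job_done(): hands the job in; it is judged then, once.
The state is a dict: "clock": time; "joint_pos": joint angles; "dq": joint speeds; "joint_efforts": joint torques, N m; "position": TCP position; "orientation": TCP orientation; "contact_force": force on the tool from outside, world axes, zero at the start; "torque": the same for the moment, N m; "grip_width": finger opening in mm; "grip_force": force on a finger pad.
Only numpy, scipy, OpenCV 4.12 (cv2) and the standard library are available. Lean on these libraries where they do the work, as an engineer would, in place of code of your own. Each camera call takes 0.05 s, during which the arm holds its last target. There are 200 camera calls.

## Working session

There is one attempt and no reset: what is moved stays moved. The work goes in short steps, Python scripts to look and compute and a tool call to move; the robot and the scene stay as the last step left them, time stands still between calls to the robot, and variables do not carry over. Pictures are saved under pics/ and viewed, at most 14 in all, crops included, and the job is handed in when it is done.

Besides the shell and the picture viewer there is one more tool, called after "Emit:" by a JSON object that holds its "api" and its "payload". step_arm: Moves the arm, as the interface text tells. Its arguments: {"type":"object","properties":{"increments":{"type":"array","items":{"type":"array","items":{"type":"number"}}}},"required":["increments"]}

```bash
ls; mkdir -p pics; python3 - <<'E'
from rig import ctrl, snapshot
import cv2
print(ctrl.read_state(), ctrl.finger_overhang)
for n in("side","top"):
    s=snapshot(n); print(n,{k:v for k,v in s.items() if k!="img"})
    cv2.imwrite(f"pics/{n}0.png",s["img"][:,:,::-1])
E
```

```text
pics
{'clock': 0.0, 'joint_pos': array([-1.10798362e+00,  2.38791663e-01, -1.42462937e-02,  1.31921296e+00,
        3.45589656e-06,  1.57079045e+00]), 'dq': array([ 0.00235565,  0.00076512, -0.0012052 , -0.00036426,  0.00088109,
        0.00138947]), 'joint_efforts': array([ 1.41494547e-03, -5.38784516e+01,  3.46439767e+01,  1.84341572e-02,
        6.91907826e-05,  3.67732298e-06]), 'position': array([ 234.22197153, -469.42111299,  249.67500386]), 'orientation': array([-7.08307438e-04,  9.73343884e-01,  2.29349417e-01, -1.65119108e-04]), 'contact_force': array([ 0.6922061 , -0.03068568, -0.82154402]), 'torque': array([-0.03167509, -0.01408663, -0.01297674]), 'grip_force': 0.0, 'grip_width': 85.23401906718429} 19.0
side {'fx': 558.7243339176389, 'fy': 558.7243339176389, 'cx': 314.3494666601013, 'cy': 235.42125551126702, 'k1': -0.17438914351674284, 'eye': array([401.28108696, 560.22314159, 729.67780237]), 'orientation': array([ 0.03489681, -0.09686563,  0.93966484, -0.32623496])}
top {'fx': 451.4330116560873, 'fy': 451.4330116560873, 'cx': 318.5968527354968, 'cy': 242.07608499646227, 'k1': -0.03390418457608457, 'eye': array([389.54992281,  23.87520337, 910.13939609]), 'orientation': array([-0.04233956,  0.70960103, -0.70084212,  0.0591106 ])}
```

View pics/side0.png

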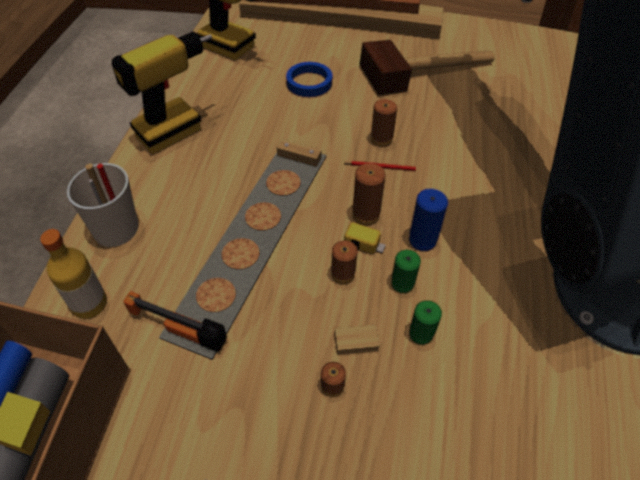

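View pics/top0.png

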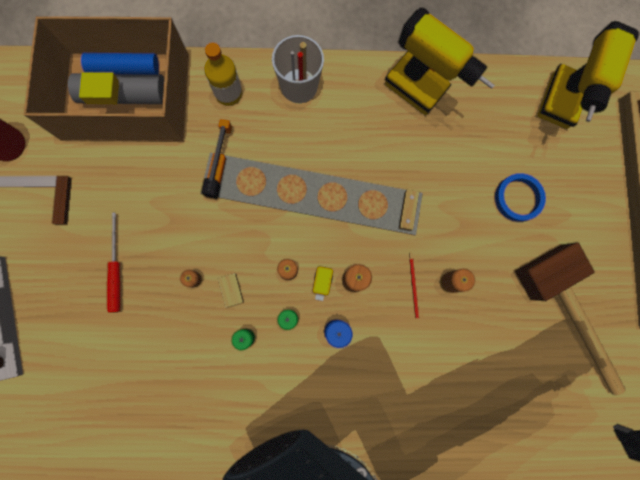

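The side and top views agree. The clamp (side 200,325; top 215,160) is at the robot's-left end, so pad a (top 250,181) takes foot_s and pad d (top 373,205) takes foot_xl.

Brown candidates in the top view:
- s at (190,278)
- m at (287,269)
- xl at (357,278)
- l at (460,280)

The green pair (287,319 and 242,339) and the blue one (339,334) are look-alikes. I'll confirm in an enlarged crop.

```bash
python3 - <<'E'
import cv2,numpy as np
t=cv2.imread("pics/top0.png"); s=cv2.imread("pics/side0.png")
def b(i,x,y,w,h,k): return cv2.resize(i[y:y+h,x:x+w],None,fx=k,fy=k,interpolation=cv2.INTER_CUBIC)
def row(i,c): return np.hstack([b(i,x-24,y-24,48,48,4) for x,y in c])
A=row(t,[(190,278),(287,269),(357,278),(460,280)]); B=row(s,[(333,378),(343,260),(368,193),(383,122)])
cv2.imwrite("pics/crop1.png",np.vstack([A,B,b(s,320,80,128,33,6)[:190,:768]]))
for n,i,c in(("t",t,[(190,278),(287,269),(357,278),(460,280),(250,181)]),("s",s,[(333,378),(343,260),(368,193),(383,122),(216,294)])):
    h=cv2.cvtColor(i,cv2.COLOR_BGR2HSV)
    for x,y in c: print(n,[tuple(map(int,h[y+dy,x+3])) for dy in(-12,-6,0,6,12)])
E
```

```text
t [(19, 135, 153), (13, 174, 107), (13, 177, 137), (13, 178, 93), (19, 135, 153)]
t [(20, 132, 151), (14, 180, 147), (17, 176, 152), (14, 179, 141), (19, 134, 147)]
t [(14, 187, 135), (14, 178, 146), (20, 131, 109), (13, 181, 148), (15, 165, 127)]
t [(17, 148, 134), (13, 181, 151), (20, 107, 98), (13, 181, 151), (18, 136, 141)]
t [(15, 147, 149), (16, 145, 151), (19, 132, 154), (19, 135, 153), (16, 141, 156)]
s [(10, 166, 115), (18, 158, 110), (9, 162, 124), (12, 168, 79), (8, 163, 47)]
s [(15, 146, 82), (10, 169, 127), (10, 171, 97), (9, 167, 49), (11, 214, 44)]
s [(10, 164, 121), (8, 146, 42), (7, 164, 45), (12, 181, 45), (12, 153, 45)]
s [(10, 175, 112), (13, 187, 45), (10, 203, 39), (14, 210, 40), (8, 174, 41)]
s [(14, 146, 141), (16, 134, 143), (13, 142, 140), (14, 144, 142), (13, 146, 141)]
```

View pics/crop1.png

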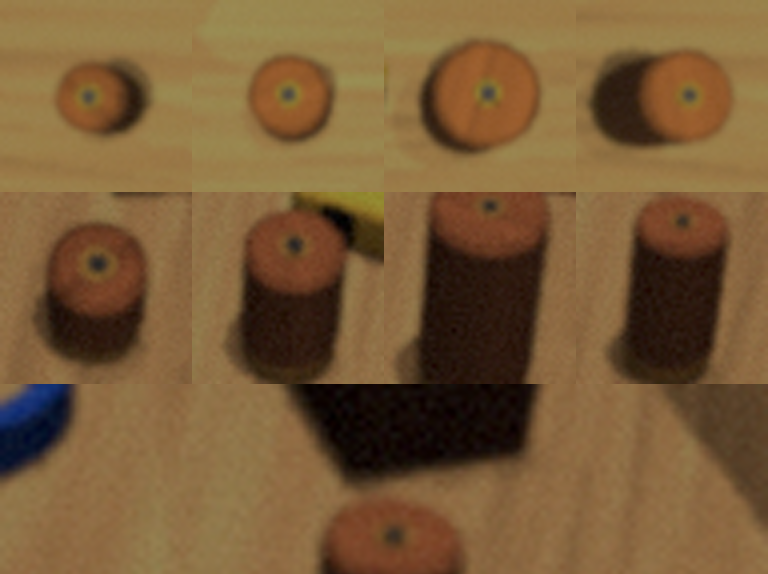

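The crops show four brown feet with bright top discs and dark insert holes near the cell centres. All are brown, not green or blue, and sizes rise s < m < l < xl. Next I'll triangulate the disc centres.

```bash
cat > h.py <<'E'
import cv2,numpy as np
from scipy.spatial.transform import Rotation as R
from rig import ctrl,snapshot
def ray(s,p):
    K=np.array([[s["fx"],0,s["cx"]],[0,s["fy"],s["cy"]],[0,0,1.]])
    # distortion r^2*k1 -> OpenCV model
    u=cv2.undistortPointsIter(np.array([[p]],float),K,np.array([s["k1"],0,0,0,0.]),None,None,(3,50,1e-10)).ravel()
    d=R.from_quat(np.roll(s["orientation"],-1)).apply([*u,1]); return np.array(s["eye"]),d/np.linalg.norm(d)
def tri(a,b):
    (o1,d1),(o2,d2)=a,b
    A=sum(np.eye(3)-np.outer(d,d) for d in(d1,d2)); B=sum((np.eye(3)-np.outer(d,d))@o for o,d in(a,b))
    X=np.linalg.solve(A,B); n=np.cross(d1,d2); n/=np.linalg.norm(n)
    return X,abs((o2-o1)@n)
def onz(r,z): o,d=r; return o+d*(z-o[2])/d[2]
def ell(mask,seed,w=30):
    x,y=map(int,seed); m=np.zeros_like(mask); m[y-w:y+w,x-w:x+w]=mask[y-w:y+w,x-w:x+w]
    m=cv2.morphologyEx(m,cv2.MORPH_OPEN,np.ones((3,3),np.uint8))
    cs=cv2.findContours(m,cv2.RETR_EXTERNAL,cv2.CHAIN_APPROX_NONE)[0]
    c=max(cs,key=lambda c:cv2.contourArea(c)+200*(cv2.pointPolygonTest(c,(float(x),float(y)),False)>0))
    return cv2.fitEllipse(cv2.convexHull(c))
def hsv(s): return cv2.cvtColor(cv2.GaussianBlur(s["img"],(3,3),0),cv2.COLOR_RGB2HSV)
FT=dict(s=((189,278),(333,372)),m=((287,269),(343,248)),xl=((357,278),(368,174)),l=((463,280),(384,107)))
PD=dict(a=((250,181),(216,294)),b=((291,189),(240,253)),c=((332,197),(263,216)),d=((373,205),(283,182)))
def foot(T,S,t,s):
    h=hsv(T); et=ell(((h[...,1]>158)&(h[...,2]>120)&(h[...,0]<17)).astype(np.uint8),t)
    h=hsv(S); es=ell(((h[...,1]>135)&(h[...,2]>68)&(h[...,0]<12)).astype(np.uint8),s)
    return et,es
def pad(T,S,t,s):
    o=[]
    for I,p in((T,t),(S,s)):
        h=hsv(I); o.append(ell((h[...,1]>85).astype(np.uint8),p))
    return o
E
cat > m.py <<'E'
from h import *
T,S=snapshot("top"),snapshot("side"); v=[T["img"].copy(),S["img"].copy()]
for D,f in((FT,foot),(PD,pad)):
    for k,p in D.items():
        e=f(T,S,*p); X,g=tri(ray(T,e[0][0]),ray(S,e[1][0]))
        r=np.linalg.norm(X-T["eye"]); print(k,X.round(1),"gap",g.round(1),"dia",[round(x*r/T["fx"],1) for x in e[0][1]],[round(x,1) for x in e[1][1]])
        for i in(0,1): cv2.ellipse(v[i],e[i],(0,255,255),1)
a=cv2.resize(v[0][160:300,170:490],(800,350)); b=cv2.resize(v[1][80:400,170:490],(250,250)); c=np.zeros((600,800,3),np.uint8); c[:350]=a
b=cv2.resize(v[1][90:400,190:410],(177,250)); c[350:,:177]=b
cv2.imwrite("pics/m1.png",c[:,:,::-1])
E
python3 m.py
```

```text
s [442.3 253.5  45.2] gap 0.8 dia [np.float64(27.6), np.float64(30.9)] [21.9, 23.8]
m [461.4  63.9  62. ] gap 1.1 dia [np.float64(33.6), np.float64(36.2)] [20.5, 24.0]
xl [441.5 -67.1 105.5] gap 5.5 dia [np.float64(43.6), np.float64(45.4)] [26.2, 52.8]
l [ 443.2 -267.1   76.8] gap 0.9 dia [np.float64(39.5), np.float64(42.9)] [13.6, 21.8]
a [645.5 144.3   5.2] gap 0.3 dia [np.float64(60.3), np.float64(62.6)] [34.3, 40.7]
b [630.7  60.3   4.8] gap 0.4 dia [np.float64(59.8), np.float64(61.5)] [31.3, 38.6]
c [615.6 -23.3   5.2] gap 0.7 dia [np.float64(60.2), np.float64(61.6)] [28.5, 36.6]
d [ 600.6 -107.4    4.8] gap 0.8 dia [np.float64(59.8), np.float64(62.1)] [25.9, 34.8]
```

```bash
cat > m2.py <<'E'
from h import *
T,S=snapshot("top"),snapshot("side")
H=dict(s=50,m=68,l=86,xl=104)
def hole(I,p,w=6):
    x,y=p; g=I["img"][y-w:y+w+1,x-w:x+w+1,0].astype(float); wt=np.clip(np.median(g)-15-g,0,None)
    yy,xx=np.mgrid[-w:w+1,-w:w+1]; return (x+(wt*xx).sum()/wt.sum(), y+(wt*yy).sum()/wt.sum())
SH=dict(s=(333,372),m=(343,249),xl=(368,172),l=(385,106))
for k in FT:
    t,s=hole(T,(FT[k][0])),hole(S,SH[k])
    X,g=tri(ray(T,t),ray(S,s)); et=foot(T,S,*FT[k])[0][0]
    print(k,np.round(t,1),np.round(s,1),"tri",X.round(1),g.round(1),"top@H",onz(ray(T,t),H[k])[:2].round(1),"ell",onz(ray(T,et),H[k])[:2].round(1),"side@H",onz(ray(S,s),H[k])[:2].round(1))
for k in PD:
    e=pad(T,S,*PD[k]); print(k,onz(ray(T,e[0][0]),9)[:2].round(1),onz(ray(S,e[1][0]),9)[:2].round(1))
E
python3 m2.py
```

```text
s [192.4 278.8] [333.1 371.5] tri [442.1 246.2  35.6] 1.9 top@H [440.4 242.6] ell [442.6 252.2] side@H [442.2 252.7]
m [286.9 268.4] [344.2 248.8] tri [461.3  63.3  66.2] 0.5 top@H [460.9  63.2] ell [461.5  63.8] side@H [461.4  64.6]
xl [358.6 276.9] [370.1 172. ] tri [444.3 -67.1 102.4] 0.3 top@H [444.3 -66.9] ell [444.4 -67.3] side@H [444.1 -65.5]
l [463.9 279.4] [384.1 108.3] tri [ 444.  -268.9   71.6] 0.0 top@H [ 443.1 -263.9] ell [ 443.  -263.9] side@H [ 443.1 -250.8]
a [644.6 143.8] [644.  146.5]
b [629.8  60.1] [629.1  63.2]
c [615.  -23.1] [614.2 -20.1]
d [ 600.  -106.9] [ 599.  -103.5]
```

Heights measured from two views (45/62/77/105, pads 5) match the text to within the calibration bias. The row spacing comes out at 85 mm. Clamp at a → s:a, m:b, l:c, xl:d. I'll start with foot_l: approach above (443, -264) with the jaw line across the board.

Emit:
{"api": "step_arm", "payload": {"increments": [[0,0,-0.116,34.8,-11.4,11,1],[0,0,-0.232,69.6,-22.8,22,1],[0,0,-0.35,104.4,-34.2,33,1],[0,0,-0.466,139.2,-45.6,44,1],[0,0,-0.583,174,-57,55,1],[0,0,-0.7,209,-68.3,66,1],[0,0,-0.816,244,-79.7,77,1],[0,0,-0.932,278.7,-91,88,1]]}}

```text
clock: 0.97
position: [444.2, -262.4, 161.9]
orientation: [0.0, 0.765, 0.644, 0.0]
contact_force: [1.0, -0.9, 0.3]
grip_width: 85.0
grip_force: 0.0
```

```bash
cat > go.py <<'E'
import sys
from h import *
s=ctrl.read_state(); r=R.from_quat(np.roll(s["orientation"],-1)); M=r.as_matrix()
print("t",round(float(s["clock"]),2),"pos",s["position"].round(1),"F",s["contact_force"].round(1),"w",round(float(s["grip_width"]),1),"gf",s["grip_force"])
G=np.array([[.1757,.9844,0],[.9844,-.1757,0],[0,0,-1]]).T
print("turn",(r.inv()*R.from_matrix(G)).as_rotvec().round(4))
p=s["position"]
for i in range(1,len(sys.argv),3):
    q=np.array(sys.argv[i:i+3],float); print("shift",(M.T@(q-p)).round(1))
E
python3 go.py 443.5 -264 160
```

```text
t 0.97 pos [ 444.2 -262.4  161.9] F [ 1.  -0.9  0.3] w 85.0 gf 0.0
turn [0.0003 0.0001 0.0063]
shift [-1.7 -0.4  1.9]
```

Emit:
{"api": "step_arm", "payload": {"increments": [[0,0,0,-1,-0.4,15,1],[0,0,0,-1.5,-0.4,40,1],[0,0,0,-1.5,-0.4,65,1],[0,0,0,-1.5,-0.4,85,1],[0,0,0,-1.5,-0.4,98,1],[0,0,0,-1.5,-0.4,102,1],[0,0,0,-1.5,-0.4,102,1],[0,0,0,-1.5,-0.4,102,0.6]]}}

```text
clock: 1.63
position: [442.7, -265.5, 60.8]
orientation: [0.0, 0.767, 0.642, 0.0]
contact_force: [-0.8, -0.3, 0.3]
grip_width: 75.4
grip_force: 0.0
```

Emit:
{"api": "step_arm", "payload": {"increments": [[0,0,0,0,0,0,0],[0,0,0,0,0,0,0],[0,0,0,0,0,0,0],[0,0,0,0,0,0,0],[0,0,0,0,0,0,0],[0,0,0,0,0,0,0],[0,0,0,0,0,0,0],[0,0,0,0,0,0,0]]}}

```text
clock: 2.3
position: [442.9, -265.6, 61.3]
orientation: [0.001, 0.767, 0.642, 0.0]
contact_force: [-0.5, 0.0, 6.5]
grip_width: 42.6
grip_force: 59.9
```

```bash
cat > cam.py <<'E'
import sys
from h import *
n=sys.argv[1]; v=[]
for k in("top","side"):
    I=snapshot(k)["img"]; x,y=(150,120) if k=="top" else (170,80)
    v.append(cv2.resize(I[y:y+300,x:x+340 if k=="top" else x+340],(400,353)))
cv2.imwrite(f"pics/{n}.png",cv2.resize(np.hstack(v),None,fx=1,fy=1)[:,:,::-1])
E
python3 go.py 614.6 -21.7 130; python3 cam.py g1
```

```text
t 2.3 pos [ 442.9 -265.6   61.3] F [-0.5  0.   6.5] w 42.6 gf 59.93266638368368
turn [0.0016 0.0006 0.0005]
shift [270.2 126.4 -68.7]
```

View pics/g1.png

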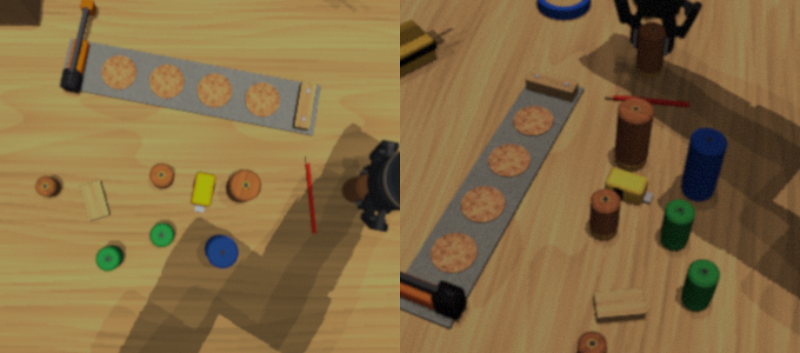

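The picture shows foot_l held upright between the fingers (side view, 650,45). Lifting it and carrying it to pad c.

Emit:
{"api": "step_arm", "payload": {"increments": [[0,0,0,0,0,-15,0],[0,0,0,10,5,-40,0],[0,0,0,35,16,-60,0],[0,0,0,68,32,-69,0],[0,0,0,104,49,-69,0],[0,0,0,141,66,-69,0],[0,0,0,178,83,-69,0],[0,0,0,214,100,-69,0]]}}

```text
clock: 3.07
position: [579.3, -70.3, 129.9]
orientation: [0.0, 0.767, 0.642, 0.0]
contact_force: [0.9, -1.2, -0.2]
grip_width: 42.7
grip_force: 60.7
```

Emit:
{"api": "step_arm", "payload": {"increments": [[0,0,0,28,13,0,0],[0,0,0,46,22,0,0],[0,0,0,54,25.5,6,0],[0,0,0,56,26.5,20,0],[0,0,0,56,26.5,35,0],[0,0,0,56,26.5,40,0],[0,0,0,56,26.5,40,0],[0,0,0,56,26.5,40,0]]}}

```text
clock: 3.73
position: [613.9, -22.2, 89.4]
orientation: [-0.0, 0.767, 0.642, -0.0]
contact_force: [-0.1, 0.3, -0.5]
grip_width: 42.8
grip_force: 60.8
```

```bash
python3 go.py 614.6 -21.7 71; python3 cam.py g2
```

```text
t 3.73 pos [613.9 -22.2  89.4] F [-0.1  0.3 -0.5] w 42.8 gf 60.760570764541626
turn [-0.0006  0.0001 -0.0001]
shift [ 0.6  0.6 18.4]
```

View pics/g2.png

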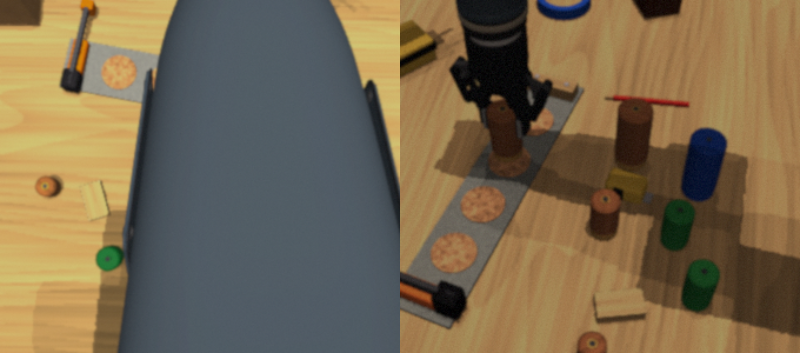

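Foot_l (side 505,130) hangs over pad c. Lowering it in fine steps.

Emit:
{"api": "step_arm", "payload": {"increments": [[0,0,0,0.5,0.5,6,0],[0,0,0,0.5,0.5,11,0],[0,0,0,0.5,0.5,14.5,0],[0,0,0,0.5,0.5,16.5,0],[0,0,0,0.5,0.5,17.5,0],[0,0,0,0.5,0.5,18.4,0],[0,0,0,0.5,0.5,18.4,0],[0,0,0,0.5,0.5,18.4,0]]}}

```text
clock: 4.5
position: [614.9, -21.2, 71.0]
orientation: [-0.0, 0.766, 0.642, 0.0]
contact_force: [-0.6, -0.3, -0.4]
grip_width: 42.6
grip_force: 60.8
```

Emit:
{"api": "step_arm", "payload": {"increments": [[0,0,0,0,0,0.3,0],[0,0,0,0,0,0.6,0],[0,0,0,0,0,0.8,0],[0,0,0,0,0,0.8,0],[0,0,0,0,0,0.8,0],[0,0,0,0,0,0.8,0],[0,0,0,0,0,0.8,0],[0,0,0,0,0,0.8,0]]}}

```text
clock: 5.17
position: [615.0, -21.2, 70.4]
orientation: [0.0, 0.767, 0.642, 0.0]
contact_force: [-1.2, 0.1, 4.8]
grip_width: 42.7
grip_force: 61.1
```

Contact at 4.8 N. Releasing and going up.

Emit:
{"api": "step_arm", "payload": {"increments": [[0,0,0,0,0,0,0.3],[0,0,0,0,0,0,0.65],[0,0,0,0,0,0,0.85],[0,0,0,0,0,0,1],[0,0,0,0,0,0,1],[0,0,0,0,0,0,1],[0,0,0,0,0,0,1],[0,0,0,0,0,-5,1]]}}

```text
clock: 5.83
position: [614.3, -21.2, 74.3]
orientation: [-0.001, 0.767, 0.642, -0.001]
contact_force: [0.7, 0.7, 0.2]
grip_width: 85.2
grip_force: 0.0
```

Emit:
{"api": "step_arm", "payload": {"increments": [[0,0,0,0,0,-25,1],[0,0,0,0,0,-60,1],[0,0,0,0,-5,-95,1],[0,0,0,0,-35,-110,1],[0,0,0,-10,-70,-115,1],[0,0,0,-30,-110,-115,1],[0,0,0,-50,-145,-115,1],[0,0,0,-65,-160,-115,1]]}}

```text
clock: 6.5
position: [441.5, -57.1, 190.5]
orientation: [-0.001, 0.766, 0.643, -0.001]
contact_force: [-0.9, -0.2, 0.3]
grip_width: 85.1
grip_force: 0.0
```

```bash
python3 go.py 444.3 -66.7 180; python3 cam.py g3
```

```text
t 6.5 pos [441.5 -57.1 190.5] F [-0.9 -0.2  0.3] w 85.1 gf 0.0
turn [-0.0016  0.0001  0.0014]
shift [-9.   4.4 10.5]
```

View pics/g3.png

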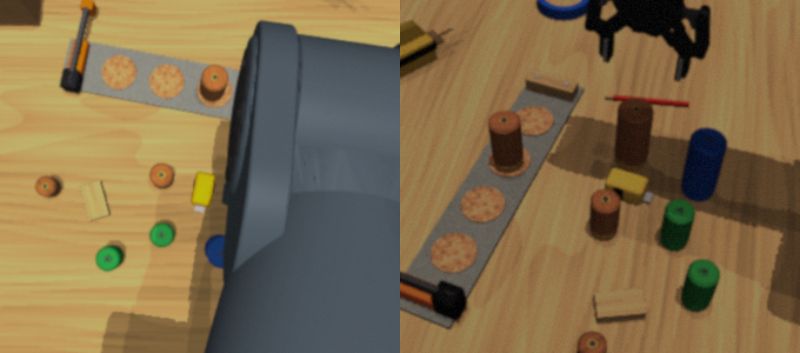

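Foot_l stands on pad c (top 214,75; side 506,145). I'll measure its centring and continue to foot_xl.

```bash
cat > chk.py <<'E'
import sys
from h import *
n=sys.argv[1]; x,y,H=map(float,sys.argv[2:5])
T=snapshot("top"); h=hsv(T)
m=((h[...,1]>158)&(h[...,2]>int(sys.argv[5]) if len(sys.argv)>5 else (h[...,1]>158)&(h[...,2]>120)).astype(np.uint8)
e=ell(m,(x,y),int(sys.argv[6]) if len(sys.argv)>6 else 22); print(n,"ellipse",np.round(e[0],1),np.round(e[1],1),"xy",onz(ray(T,e[0]),H+9)[:2].round(1))
E
python3 chk.py l 332 184 86
```

```text
File "chk.py", line 5
    m=((h[...,1]>158)&(h[...,2]>int(sys.argv[5]) if len(sys.argv)>5 else (h[...,1]>158)&(h[...,2]>120)).astype(np.uint8)
      ^
SyntaxError: '(' was never closed
```

Emit:
{"api": "step_arm", "payload": {"increments": [[0,0,0,-6,3,10,1],[0,0,0,-9,4.4,25,1],[0,0,0,-9,4.4,45,1],[0,0,0,-9,4.4,70,1],[0,0,0,-9,4.4,95,1],[0,0,0,-9,4.4,110,1],[0,0,0,-9,4.4,115,1],[0,0,0,-9,4.4,115,1]]}}

```text
clock: 7.27
position: [448.7, -66.7, 73.5]
orientation: [-0.001, 0.766, 0.642, -0.001]
contact_force: [-0.5, 1.0, 0.4]
grip_width: 85.7
grip_force: 0.0
```

Emit:
{"api": "step_arm", "payload": {"increments": [[0,0,0,0,0,0,0],[0,0,0,0,0,0,0],[0,0,0,0,0,0,0],[0,0,0,0,0,0,0],[0,0,0,0,0,0,0],[0,0,0,0,0,0,0],[0,0,0,0,0,0,0],[0,0,0,0,0,0,0]]}}

```text
clock: 7.93
position: [449.4, -66.9, 76.2]
orientation: [0.001, 0.767, 0.642, 0.001]
contact_force: [-1.6, 0.1, 5.5]
grip_width: 48.4
grip_force: 59.0
```

```bash
python3 go.py 599.5 -105.2 125
```

```text
t 7.93 pos [449.4 -66.9  76.2] F [-1.6  0.1  5.5] w 48.4 gf 59.01788606570335
turn [ 0.002  -0.0001  0.0007]
shift [-11.4 154.6 -48.5]
```

Emit:
{"api": "step_arm", "payload": {"increments": [[0,0,0,0,0,-12,0],[0,0,0,-2,8,-32,0],[0,0,0,-5,32,-45,0],[0,0,0,-9,66,-48,0],[0,0,0,-11.4,102,-48,0],[0,0,0,-11.4,132,-48,0],[0,0,0,-11.4,150,-46,0],[0,0,0,-11.4,154.6,-40,0]]}}

```text
clock: 8.6
position: [602.6, -105.8, 115.7]
orientation: [0.001, 0.767, 0.642, 0.001]
contact_force: [-0.3, 0.2, -0.2]
grip_width: 48.4
grip_force: 60.4
```

Emit:
{"api": "step_arm", "payload": {"increments": [[0,0,0,0,0,6,0],[0,0,0,0,0,12,0],[0,0,0,0,0,15,0],[0,0,0,0,0,15,0],[0,0,0,0,0,15,0],[0,0,0,0,0,15,0],[0,0,0,0,0,15,0],[0,0,0,0,0,15,0]]}}

```text
clock: 9.27
position: [599.0, -105.1, 100.6]
orientation: [0.0, 0.767, 0.642, 0.0]
contact_force: [-0.3, -0.4, -1.2]
grip_width: 48.5
grip_force: 60.4
```

```bash
python3 go.py 599.5 -105.2 86; sed -i '5s/.*/v=int(sys.argv[5]) if len(sys.argv)>5 else 120; m=((h[...,1]>158)\&(h[...,2]>v)).astype(np.uint8)/' chk.py; python3 cam.py g4; python3 - <<'E'
from h import *
S=snapshot("side");h=hsv(S)
# bottom of foot vs pad d is judged in the crop
cv2.imwrite("pics/g4.png",cv2.resize(S["img"][60:240,200:440],(800,600),interpolation=cv2.INTER_CUBIC)[:,:,::-1])
E
```

```text
t 9.27 pos [ 599.  -105.1  100.6] F [-0.3 -0.4 -1.2] w 48.5 gf 60.44160593994093
turn [ 0.0006 -0.0001  0.0006]
shift [ 0.   0.5 14.6]
```

View pics/g4.png

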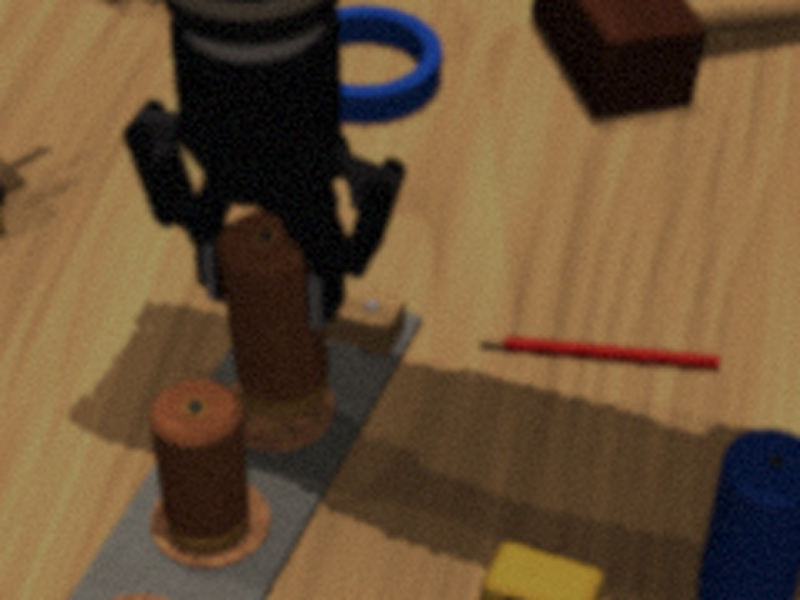

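Foot_l is well on pad c (crop 200,530), and foot_xl hangs over pad d (285,400). Lowering foot_xl.

Emit:
{"api": "step_arm", "payload": {"increments": [[0,0,0,0,0.5,5,0],[0,0,0,0,0.5,9,0],[0,0,0,0,0.5,12,0],[0,0,0,0,0.5,14,0],[0,0,0,0,0.5,15,0],[0,0,0,0,0.5,15.5,0],[0,0,0,0,0.5,15.5,0],[0,0,0,0,0.5,15.5,0]]}}

```text
clock: 10.08
position: [599.1, -105.1, 85.2]
orientation: [-0.0, 0.767, 0.642, 0.0]
contact_force: [-3.2, 0.6, 8.2]
grip_width: 48.8
grip_force: 61.6
```

Contact at 8 N. Releasing and heading for foot_m.

Emit:
{"api": "step_arm", "payload": {"increments": [[0,0,0,0,0,0,0.6],[0,0,0,0,0,0,0.75],[0,0,0,0,0,0,0.9],[0,0,0,0,0,0,1],[0,0,0,0,0,0,1],[0,0,0,0,0,0,1],[0,0,0,0,0,0,1],[0,0,0,0,0,-5,1]]}}

```text
clock: 10.75
position: [598.9, -105.1, 88.9]
orientation: [-0.001, 0.767, 0.642, -0.0]
contact_force: [-0.6, -0.5, 0.8]
grip_width: 85.4
grip_force: 0.0
```

Emit:
{"api": "step_arm", "payload": {"increments": [[0,0,0,0,0,-25,1],[0,0,0,0,0,-60,1],[0,0,0,0,-5,-95,1],[0,0,0,0,-30,-110,1],[0,0,0,0,-65,-110,1],[0,0,0,20,-100,-110,1],[0,0,0,50,-125,-110,1],[0,0,0,85,-145,-105,1]]}}

```text
clock: 11.42
position: [469.8, 3.9, 195.9]
orientation: [0.001, 0.767, 0.641, 0.001]
contact_force: [1.0, 0.6, 1.0]
grip_width: 85.7
grip_force: 0.0
```

```bash
python3 go.py 461.3 64 130
```

```text
t 11.42 pos [469.8   3.9 195.9] F [1.  0.6 1. ] w 85.7 gf 0.0
turn [ 0.0017 -0.0003 -0.0021]
shift [ 57.7 -19.2  65.9]
```

Emit:
{"api": "step_arm", "payload": {"increments": [[0,0,0,25,-8,10,1],[0,0,0,50,-17,30,1],[0,0,0,57.7,-19.7,55,1],[0,0,0,57.7,-19.7,66,1],[0,0,0,57.7,-19.7,66,1],[0,0,0,57.7,-19.7,66,1],[0,0,0,57.7,-19.7,66,1],[0,0,0,57.7,-19.7,66,1]]}}

```text
clock: 12.08
position: [463.1, 63.8, 129.7]
orientation: [0.0, 0.767, 0.642, 0.001]
contact_force: [0.2, 0.8, -0.2]
grip_width: 85.7
grip_force: 0.0
```

Emit:
{"api": "step_arm", "payload": {"increments": [[0,0,0,0,0,20,1],[0,0,0,0,0,45,1],[0,0,0,0,0,70,1],[0,0,0,0,0,82,1],[0,0,0,0,0,86,1],[0,0,0,0,0,86,1],[0,0,0,0,0,86,0.5],[0,0,0,0,0,86,0]]}}

```text
clock: 12.75
position: [463.3, 64.1, 43.8]
orientation: [0.0, 0.767, 0.642, 0.001]
contact_force: [-0.2, 0.0, 0.1]
grip_width: 63.6
grip_force: 0.0
```

Emit:
{"api": "step_arm", "payload": {"increments": [[0,0,0,0,0,0,0],[0,0,0,0,0,0,0],[0,0,0,0,0,0,0],[0,0,0,0,0,0,0],[0,0,0,0,0,0,0],[0,0,0,0,0,0,0],[0,0,0,0,0,0,0],[0,0,0,0,0,0,0]]}}

```text
clock: 13.42
position: [462.8, 64.2, 43.7]
orientation: [0.0, 0.766, 0.642, 0.001]
contact_force: [-1.5, -0.7, 8.2]
grip_width: 37.6
grip_force: 59.4
```

```bash
python3 go.py 629.5 61.5 85
```

```text
t 13.42 pos [462.8  64.2  43.7] F [-1.5 -0.7  8.2] w 37.6 gf 59.445399194955826
turn [ 0.0016 -0.0005  0.0007]
shift [ 26.5 164.6 -41. ]
```

Emit:
{"api": "step_arm", "payload": {"increments": [[0,0,0,0,0,-12,0],[0,0,0,4,10,-30,0],[0,0,0,9,35,-40,0],[0,0,0,15,70,-41,0],[0,0,0,20,106,-41,0],[0,0,0,24,138,-41,0],[0,0,0,26.5,158,-41,0],[0,0,0,26.5,164.6,-36,0]]}}

```text
clock: 14.08
position: [632.8, 61.4, 79.4]
orientation: [0.001, 0.767, 0.642, 0.002]
contact_force: [0.1, 0.1, -1.7]
grip_width: 38.0
grip_force: 60.3
```

Emit:
{"api": "step_arm", "payload": {"increments": [[0,0,0,0,0,8,0],[0,0,0,0,0,16,0],[0,0,0,0,0,18,0],[0,0,0,0,0,18,0],[0,0,0,0,0,18,0],[0,0,0,0,0,18,0],[0,0,0,0,0,18,0],[0,0,0,0,0,18,0]]}}

```text
clock: 14.75
position: [629.1, 61.5, 61.1]
orientation: [0.0, 0.766, 0.642, 0.0]
contact_force: [-0.6, 0.2, -0.6]
grip_width: 38.1
grip_force: 60.3
```

```bash
python3 go.py 629.5 61.5 52.7
```

```text
t 14.75 pos [629.1  61.5  61.1] F [-0.6  0.2 -0.6] w 38.1 gf 60.31557261943817
turn [ 0.0007 -0.0003  0.0007]
shift [0.1 0.4 8.4]
```

Emit:
{"api": "step_arm", "payload": {"increments": [[0,0,0,0,0.4,3,0],[0,0,0,0,0.4,6,0],[0,0,0,0,0.4,7.5,0],[0,0,0,0,0.4,8.2,0],[0,0,0,0,0.4,8.5,0],[0,0,0,0,0.4,8.7,0],[0,0,0,0,0.4,8.7,0],[0,0,0,0,0.4,8.7,0]]}}

```text
clock: 15.42
position: [629.2, 61.4, 52.7]
orientation: [0.0, 0.767, 0.642, 0.0]
contact_force: [-3.8, -0.5, 10.2]
grip_width: 38.0
grip_force: 61.3
```

Emit:
{"api": "step_arm", "payload": {"increments": [[0,0,0,0,0,0,0.5],[0,0,0,0,0,0,0.7],[0,0,0,0,0,0,0.9],[0,0,0,0,0,0,1],[0,0,0,0,0,0,1],[0,0,0,0,0,0,1],[0,0,0,0,0,0,1],[0,0,0,0,0,-5,1]]}}

```text
clock: 16.08
position: [628.7, 61.3, 56.1]
orientation: [-0.0, 0.767, 0.642, -0.001]
contact_force: [0.8, -0.0, -0.0]
grip_width: 85.7
grip_force: 0.0
```

Emit:
{"api": "step_arm", "payload": {"increments": [[0,0,0,0,0,-25,1],[0,0,0,0,0,-60,1],[0,0,0,0,-5,-90,1],[0,0,0,10,-35,-100,1],[0,0,0,30,-70,-100,1],[0,0,0,50,-105,-100,1],[0,0,0,70,-140,-100,1],[0,0,0,90,-170,-90,1]]}}

```text
clock: 16.75
position: [476.6, 180.7, 148.8]
orientation: [0.0, 0.767, 0.642, 0.001]
contact_force: [0.9, 1.5, 0.2]
grip_width: 85.1
grip_force: 0.0
```

```bash
python3 go.py 442.4 252.4 100
```

```text
t 16.75 pos [476.6 180.7 148.8] F [0.9 1.5 0.2] w 85.1 gf 0.0
turn [ 0.0024 -0.0018  0.0001]
shift [ 64.5 -46.4  48.8]
```

Emit:
{"api": "step_arm", "payload": {"increments": [[0,0,0,20,-15,0,1],[0,0,0,45,-32,10,1],[0,0,0,64.5,-46.4,25,1],[0,0,0,64.5,-46.4,43,1],[0,0,0,64.5,-46.4,43,1],[0,0,0,64.5,-46.4,43,1],[0,0,0,64.5,-46.4,43,1],[0,0,0,64.5,-46.4,43,1]]}}

```text
clock: 17.42
position: [444.3, 251.1, 105.0]
orientation: [0.0, 0.767, 0.642, 0.001]
contact_force: [0.0, 0.7, 1.3]
grip_width: 85.5
grip_force: 0.0
```

```bash
python3 go.py 442.4 252.4 28; python3 cam.py g5; python3 chk.py l 332 184 86
```

```text
t 17.42 pos [444.3 251.1 105. ] F [0.  0.7 1.3] w 85.5 gf 0.0
turn [ 0.0012 -0.001  -0.0005]
shift [ 0.9 -2.1 77. ]
l ellipse [332.2 186.1] [20.7 20.8] xy [613.2 -19.1]
```

View pics/g5.png

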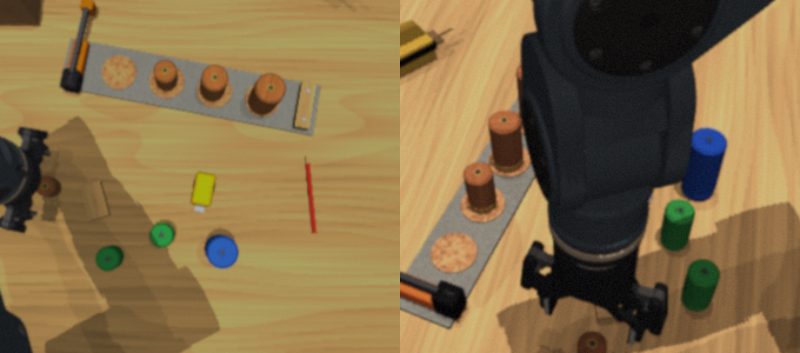

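All three placed feet stand (top 165,73; 213,80; 268,93). The gripper is above foot_s (top 50,186). Picking up foot_s.

Emit:
{"api": "step_arm", "payload": {"increments": [[0,0,0,0.9,-1.5,15,1],[0,0,0,0.9,-1.5,35,1],[0,0,0,0.9,-1.5,55,1],[0,0,0,0.9,-1.5,70,1],[0,0,0,0.9,-1.5,77,1],[0,0,0,0.9,-1.5,77,1],[0,0,0,0.9,-1.5,77,0.5],[0,0,0,0.9,-1.5,77,0]]}}

```text
clock: 18.23
position: [442.7, 252.7, 27.9]
orientation: [0.0, 0.767, 0.642, 0.001]
contact_force: [-0.0, 0.0, -0.5]
grip_width: 64.0
grip_force: 0.0
```

Emit:
{"api": "step_arm", "payload": {"increments": [[0,0,0,0,0,0,0],[0,0,0,0,0,0,0],[0,0,0,0,0,0,0],[0,0,0,0,0,0,0],[0,0,0,0,0,0,0],[0,0,0,0,0,0,0],[0,0,0,0,0,0,0],[0,0,0,0,0,0,0]]}}

```text
clock: 18.9
position: [442.5, 252.8, 27.9]
orientation: [0.0, 0.767, 0.642, 0.001]
contact_force: [-1.2, -1.1, 5.7]
grip_width: 32.8
grip_force: 58.9
```

```bash
python3 go.py 644.3 145 75; python3 chk.py l 332 184 86; python3 chk.py m 290 182 68; python3 chk.py xl 379 200 104; python3 m2.py | tail -4
```

```text
t 18.9 pos [442.5 252.8  27.9] F [-1.2 -1.1  5.7] w 32.8 gf 58.90975939866621
turn [ 0.0012 -0.001   0.0007]
shift [-70.7 217.6 -46.9]
l ellipse [332.3 186.2] [20.6 21.2] xy [613.  -19.3]
m ellipse [290.2 180.6] [17.  19.5] xy [627.5  60. ]
xl ellipse [379.5 194.5] [23.7 24.6] xy [ 594.  -104.4]m2.py:6: RuntimeWarning: invalid value encountered in scalar divide
  yy,xx=np.mgrid[-w:w+1,-w:w+1]; return (x+(wt*xx).sum()/wt.sum(), y+(wt*yy).sum()/wt.sum())
Traceback (most recent call last):
  File "m2.py", line 10, in <module>
    X,g=tri(ray(T,t),ray(S,s)); et=foot(T,S,*FT[k])[0][0]
                                   ~~~~^^^^^^^^^^^^
  File "h.py", line 25, in foot
    h=hsv(T); et=ell(((h[...,1]>158)&(h[...,2]>120)&(h[...,0]<17)).astype(np.uint8),t)
                 ~~~^^^^^^^^^^^^^^^^^^^^^^^^^^^^^^^^^^^^^^^^^^^^^^^^^^^^^^^^^^^^^^^^^^
  File "h.py", line 19, in ell
    c=max(cs,key=lambda c:cv2.contourArea(c)+200*(cv2.pointPolygonTest(c,(float(x),float(y)),False)>0))
ValueError: max() iterable argument is empty
```

Emit:
{"api": "step_arm", "payload": {"increments": [[0,0,0,0,0,-20,0],[0,0,0,-15,10,-45,0],[0,0,0,-38,30,-65,0],[0,0,0,-60,62,-70,0],[0,0,0,-70.7,98,-70,0],[0,0,0,-70.7,136,-70,0],[0,0,0,-70.7,172,-70,0],[0,0,0,-70.7,202,-65,0]]}}

```text
clock: 19.82
position: [631.6, 146.6, 93.4]
orientation: [0.001, 0.767, 0.642, 0.001]
contact_force: [0.3, 0.1, -0.1]
grip_width: 32.3
grip_force: 59.6
```

Emit:
{"api": "step_arm", "payload": {"increments": [[0,0,0,0,12,5,0],[0,0,0,0,15.6,20,0],[0,0,0,0,15.6,38,0],[0,0,0,0,15.6,45,0],[0,0,0,0,15.6,46,0],[0,0,0,0,15.6,46,0],[0,0,0,0,15.6,46,0],[0,0,0,0,15.6,46,0]]}}

```text
clock: 20.48
position: [644.3, 145.1, 47.2]
orientation: [0.0, 0.766, 0.642, 0.001]
contact_force: [0.1, 0.3, 0.0]
grip_width: 32.7
grip_force: 59.6
```

```bash
python3 go.py 644.3 145 36.9
```

```text
t 20.48 pos [644.3 145.1  47.2] F [0.1 0.3 0. ] w 32.7 gf 59.59730344824493
turn [ 0.0015 -0.0008  0.0009]
shift [-0.1 -0.  10.3]
```

Emit:
{"api": "step_arm", "payload": {"increments": [[0,0,0,0,0,4,0],[0,0,0,0,0,7,0],[0,0,0,0,0,9,0],[0,0,0,0,0,10,0],[0,0,0,0,0,10.4,0],[0,0,0,0,0,10.6,0],[0,0,0,0,0,10.6,0],[0,0,0,0,0,10.6,0]]}}

```text
clock: 21.15
position: [643.8, 144.9, 36.9]
orientation: [0.0, 0.767, 0.642, 0.0]
contact_force: [-5.5, -0.7, 14.9]
grip_width: 32.5
grip_force: 61.0
```

Emit:
{"api": "step_arm", "payload": {"increments": [[0,0,0,0,0,0,0.5],[0,0,0,0,0,0,0.7],[0,0,0,0,0,0,0.9],[0,0,0,0,0,0,1],[0,0,0,0,0,0,1],[0,0,0,0,0,0,1],[0,0,0,0,0,0,1],[0,0,0,0,0,-5,1]]}}

```text
clock: 21.82
position: [643.3, 144.6, 39.5]
orientation: [-0.0, 0.767, 0.642, -0.001]
contact_force: [0.7, -0.2, -0.0]
grip_width: 85.5
grip_force: 0.0
```

Emit:
{"api": "step_arm", "payload": {"increments": [[0,0,0,0,0,-25,1],[0,0,0,0,0,-60,1],[0,0,0,0,-5,-95,1],[0,0,0,0,-35,-125,1],[0,0,0,-10,-70,-140,1],[0,0,0,-25,-105,-150,1],[0,0,0,-45,-140,-160,1],[0,0,0,-75,-165,-165,1]]}}

```text
clock: 22.48
position: [466.1, 100.6, 206.8]
orientation: [0.0, 0.766, 0.643, 0.001]
contact_force: [0.7, -1.7, 0.4]
grip_width: 85.3
grip_force: 0.0
```

Emit:
{"api": "step_arm", "payload": {"increments": [[0,0,0,-38,-5,0,1],[0,0,0,-78,-10,0,1],[0,0,0,-118,-10,0,1],[0,0,0,-158,-10,0,1],[0,0,0,-198,-10,0,1],[0,0,0,-238,-10,0,1],[0,0,0,-278,-10,0,1],[0,0,0,-310,-10,0,1]]}}

```text
clock: 23.15
position: [403.3, -206.1, 206.0]
orientation: [0.001, 0.767, 0.642, 0.0]
contact_force: [0.6, -0.6, 0.9]
grip_width: 85.5
grip_force: 0.0
```

```bash
python3 - <<'E'
from h import *
T=snapshot("top"); S=snapshot("side"); c=lambda I,x,y,w,h,k:cv2.resize(I["img"][y:y+h,x:x+w],None,fx=k,fy=k,interpolation=cv2.INTER_CUBIC)
a=c(T,225,150,200,75,4); b=c(S,180,90,150,250,1.6)
f=np.zeros((600,800,3),np.uint8); f[:300]=a
for i,(x,y) in enumerate([(216,285),(240,243),(263,205),(283,172)]): f[300:500,200*i:200*i+200]=c(S,x-25,y-30,50,50,4)
cv2.imwrite("pics/end1.png",f[:500,:,::-1])
E
```

```text
(no output)
```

View pics/end1.png

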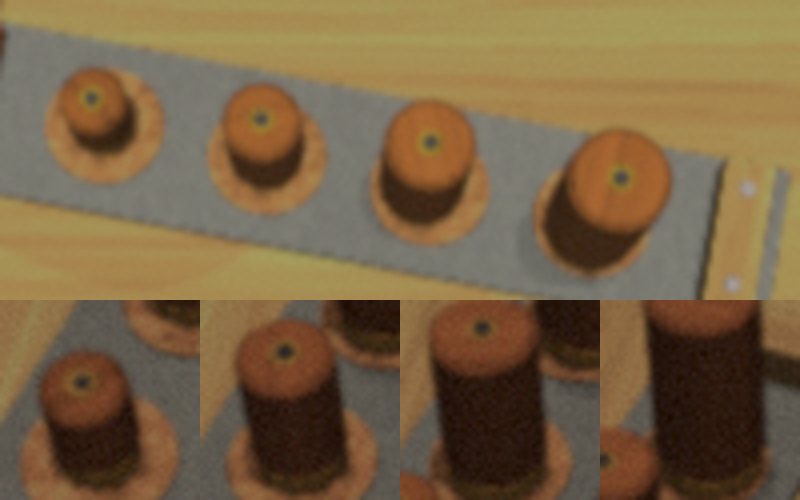

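```bash
python3 - <<'E'
from h import *
T=snapshot("top"); S=snapshot("side")
P=dict(a=((644.6,143.8),(644,146.5)),b=((629.8,60.1),(629.1,63.2)),c=((615,-23.1),(614.2,-20.1)),d=((600,-106.9),(599,-103.5)))
def hole(I,p,w=3):
    x,y=p; g=I["img"][y-w:y+w+1,x-w:x+w+1,0].astype(float); wt=np.clip(np.median(g)-12-g,0,None)
    yy,xx=np.mgrid[-w:w+1,-w:w+1]; return (x+(wt*xx).sum()/wt.sum(), y+(wt*yy).sum()/wt.sum())
for k,H,t,s in(("a",50,(248,174),(211,275)),("b",68,(290,179),(236,226)),("c",86,(332,185),(258,182)),("d",104,(380,194),(281,139))):
    ht,hs=hole(T,t),hole(S,s); X,g=tri(ray(T,ht),ray(S,hs))
    print(k,np.round(ht,1),np.round(hs,1),"off top",(onz(ray(T,ht),H+9)[:2]-P[k][0]).round(1),"off side",(onz(ray(S,hs),H+9)[:2]-P[k][1]).round(1),"tri",X.round(1),round(g,1))
cv2.imwrite("pics/xl.png",cv2.resize(S["img"][110:210,240:340],(600,600),interpolation=cv2.INTER_CUBIC)[:,:,::-1])
E
```

```text
a [247.4 174.1] [211.2 275.2] off top [-0.4  0.3] off side [-0.4 -1.6] tri [644.2 144.2  58. ] 0.6
b [289.8 179.3] [235.7 225.5] off top [0.3 0.8] off side [ 0.  -1.8] tri [629.8  60.9  76.4] 0.9
c [332.3 185.1] [258.1 181.6] off top [0.1 3.8] off side [0.  2.2] tri [615.1 -19.4  93.4] 0.7
d [379.8 194.1] [282.9 138.8] off top [-5.2  1.9] off side [-4.7  0. ] tri [ 595.  -105.2  111.4] 0.4
```

View pics/xl.png

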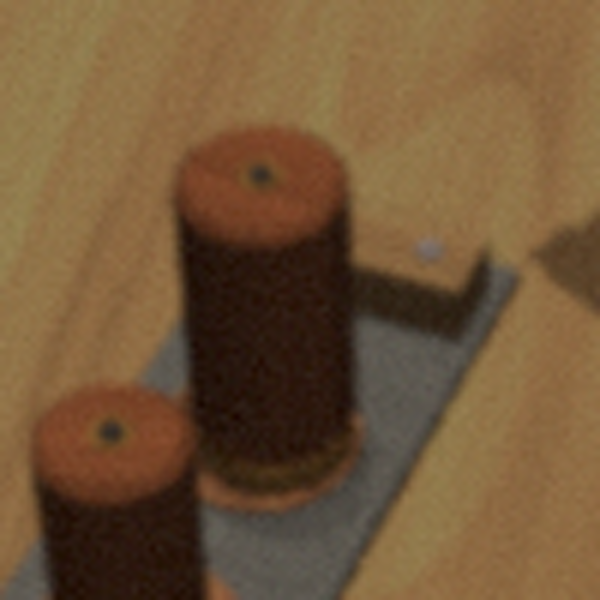

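All four stand upright in the right order. Centring from both views:
- s and m are within 2 mm of centre.
- l (top 332,185) is about 3 mm off along the row.
- xl (top 380,194) is about 5 mm off toward the robot.

I'll mend those two, starting with xl.

```bash
python3 go.py 595 -104.5 206
```

```text
t 23.35 pos [ 403.8 -204.3  205.5] F [-0.2 -0.7 -0.5] w 85.3 gf 0.0
turn [ 0.0001 -0.0004 -0.002 ]
shift [132.1 170.4  -0.4]
```

Emit:
{"api": "step_arm", "payload": {"increments": [[0,0,0,14,18,0,1],[0,0,0,36,46,0,1],[0,0,0,60,77,0,1],[0,0,0,84,108,0,1],[0,0,0,106,137,0,1],[0,0,0,122,158,0,1],[0,0,0,132,170,0,1],[0,0,0,132,170,0,1]]}}

```text
clock: 24.02
position: [597.1, -99.7, 204.7]
orientation: [-0.0, 0.765, 0.644, 0.0]
contact_force: [-0.4, 0.2, 0.3]
grip_width: 85.1
grip_force: 0.0
```

Emit:
{"api": "step_arm", "payload": {"increments": [[0,0,0,0,0,0,1],[0,0,0,0,0,15,1],[0,0,0,0,0,40,1],[0,0,0,0,0,70,1],[0,0,0,0,0,100,1],[0,0,0,0,0,115,1],[0,0,0,0,0,120,1],[0,0,0,0,0,120,1]]}}

```text
clock: 24.68
position: [593.1, -103.2, 84.6]
orientation: [-0.001, 0.767, 0.642, -0.001]
contact_force: [0.2, 0.1, -0.1]
grip_width: 85.3
grip_force: 0.0
```

```bash
python3 go.py 595 -104.5 85
```

```text
t 24.68 pos [ 593.1 -103.2   84.6] F [ 0.2  0.1 -0.1] w 85.3 gf 0.0
turn [-0.0025 -0.0001  0.0005]
shift [-0.9  2.1 -0.4]
```

Emit:
{"api": "step_arm", "payload": {"increments": [[0,0,0,-0.9,2,0,1],[0,0,0,-0.9,2,0,1],[0,0,0,-0.9,2,0,1],[0,0,0,-0.9,2,0,0.8],[0,0,0,-0.9,2,0,0.7],[0,0,0,-0.9,2,0,0.6],[0,0,0,-0.9,2,0,0.5],[0,0,0,-0.9,2,0,0]]}}

```text
clock: 25.35
position: [596.4, -104.6, 85.9]
orientation: [0.0, 0.767, 0.642, 0.0]
contact_force: [-3.0, 0.5, 5.0]
grip_width: 47.6
grip_force: 60.6
```

Emit:
{"api": "step_arm", "payload": {"increments": [[0,0,0,0,0,0,0],[0,0,0,0,0,0,0],[0,0,0,0,0,0,0],[0,0,0,0,0,0,0],[0,0,0,0,0,-2,0],[0,0,0,0,0,-4,0],[0,0,0,0,0,-5,0],[0,0,0,0,0,-5,0]]}}

```text
clock: 26.02
position: [596.6, -104.6, 90.5]
orientation: [0.0, 0.767, 0.642, 0.0]
contact_force: [0.3, -0.6, -0.6]
grip_width: 47.8
grip_force: 61.3
```

```bash
python3 go.py 599.5 -105.5 85; python3 - <<'E'
from h import *
S=snapshot("side"); cv2.imwrite("pics/xl2.png",cv2.resize(S["img"][110:210,240:340],(600,600),interpolation=cv2.INTER_CUBIC)[:,:,::-1])
E
```

```text
t 26.02 pos [ 596.6 -104.6   90.5] F [ 0.3 -0.6 -0.6] w 47.8 gf 61.27127856016159
turn [ 0.0002 -0.0001  0.0006]
shift [-0.3  3.   5.5]
```

View pics/xl2.png

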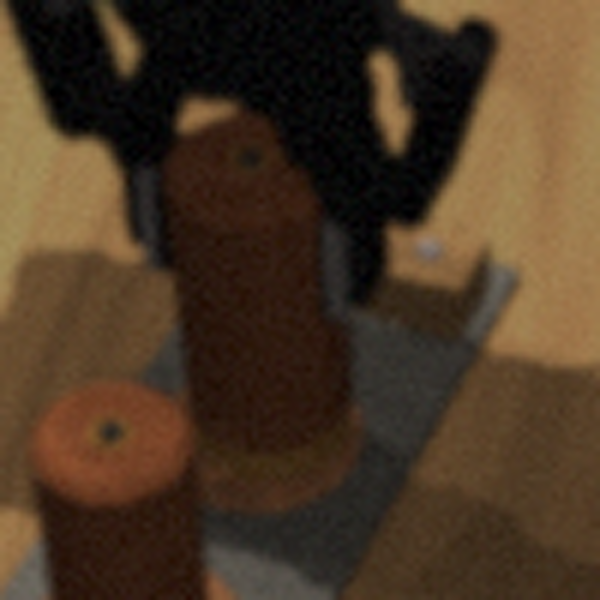

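Foot_xl is held upright with its hole at crop (250,157), which is side pixel (281.3,135.8). Computing the remaining offset there.

```bash
python3 - <<'E'
from h import *
S=snapshot("side")
print(onz(ray(S,(281.3,135.8)),118.3)[:2]-np.array([599,-103.5]))
E
```

```text
[-1.94158166 -0.91985526]
```

Emit:
{"api": "step_arm", "payload": {"increments": [[0,0,0,0,1,0,0],[0,0,0,0,2,0,0],[0,0,0,0,2.3,1.5,0],[0,0,0,0,2.3,3,0],[0,0,0,0,2.3,4.3,0],[0,0,0,0,2.3,5,0],[0,0,0,0,2.3,5.4,0],[0,0,0,0,2.3,5.4,0]]}}

```text
clock: 26.78
position: [598.7, -105.1, 85.8]
orientation: [0.0, 0.767, 0.642, 0.0]
contact_force: [-3.0, 0.4, 9.5]
grip_width: 47.8
grip_force: 62.0
```

Emit:
{"api": "step_arm", "payload": {"increments": [[0,0,0,0,0,0,0.6],[0,0,0,0,0,0,0.7],[0,0,0,0,0,0,0.85],[0,0,0,0,0,0,1],[0,0,0,0,0,0,1],[0,0,0,0,0,0,1],[0,0,0,0,0,0,1],[0,0,0,0,0,0,1]]}}

```text
clock: 27.45
position: [598.7, -105.1, 84.8]
orientation: [-0.0, 0.767, 0.642, -0.0]
contact_force: [-0.7, -0.9, -0.1]
grip_width: 85.7
grip_force: 0.0
```

Emit:
{"api": "step_arm", "payload": {"increments": [[0,0,0,0,0,-25,1],[0,0,0,0,0,-60,1],[0,0,0,0,0,-95,1],[0,0,0,0,0,-115,1],[0,0,0,0,0,-120,1],[0,0,0,0,0,-120,1],[0,0,0,0,0,-120,1],[0,0,0,0,0,-120,1]]}}

```text
clock: 28.12
position: [598.0, -104.9, 203.3]
orientation: [-0.001, 0.767, 0.642, -0.001]
contact_force: [0.3, 0.2, 0.3]
grip_width: 85.2
grip_force: 0.0
```

```bash
python3 go.py 615 -19.4 200
```

```text
t 28.12 pos [ 598.  -104.9  203.3] F [0.3 0.2 0.3] w 85.2 gf 0.0
turn [-0.0025 -0.0001  0.0007]
shift [87.2  1.8  3.3]
```

Emit:
{"api": "step_arm", "payload": {"increments": [[0,0,0,10,1.5,0,1],[0,0,0,30,1.5,0,1],[0,0,0,55,1.5,0,1],[0,0,0,75,1.5,0,1],[0,0,0,86.5,1.5,0,1],[0,0,0,86.5,1.5,0,1],[0,0,0,86.5,1.5,0,1],[0,0,0,86.5,1.5,0,1]]}}

```text
clock: 28.78
position: [615.1, -20.5, 204.4]
orientation: [-0.0, 0.767, 0.642, -0.0]
contact_force: [0.0, -1.1, -0.5]
grip_width: 85.4
grip_force: 0.0
```

Emit:
{"api": "step_arm", "payload": {"increments": [[0,0,0,0,0,10,1],[0,0,0,0,0,35,1],[0,0,0,0,0,70,1],[0,0,0,0,0,105,1],[0,0,0,0,0,125,1],[0,0,0,0,0,133,1],[0,0,0,0,0,133,1],[0,0,0,0,0,133,1]]}}

```text
clock: 29.45
position: [615.6, -20.7, 72.3]
orientation: [0.0, 0.767, 0.642, 0.0]
contact_force: [-0.5, 0.4, -0.8]
grip_width: 85.8
grip_force: 0.0
```

```bash
python3 go.py 615 -19.4 70.4
```

```text
t 29.45 pos [615.6 -20.7  72.3] F [-0.5  0.4 -0.8] w 85.8 gf 0.0
turn [ 0.0002 -0.0001 -0.0001]
shift [ 1.2 -0.8  1.9]
```

Close, lift 4 mm, shift −3 mm along the row, lower.

Emit:
{"api": "step_arm", "payload": {"increments": [[0,0,0,0,-0.6,0,0.8],[0,0,0,0,-0.6,0,0.7],[0,0,0,0,-0.6,0,0.6],[0,0,0,0,-0.6,0,0.5],[0,0,0,0,-0.6,0,0],[0,0,0,0,-0.6,0,0],[0,0,0,0,-0.6,0,0],[0,0,0,0,-0.6,0,0]]}}

```text
clock: 30.12
position: [615.3, -20.0, 73.2]
orientation: [0.001, 0.766, 0.642, 0.001]
contact_force: [-1.5, 1.0, 5.5]
grip_width: 42.7
grip_force: 60.0
```

Emit:
{"api": "step_arm", "payload": {"increments": [[0,0,0,0,0,-2,0],[0,0,0,0,0,-4,0],[0,0,0,-1,0,-4,0],[0,0,0,-2,0,-4,0],[0,0,0,-3,0,-4,0],[0,0,0,-3,0,-4,0],[0,0,0,-3,0,-3,0],[0,0,0,-3,0,-2,0]]}}

```text
clock: 30.78
position: [614.2, -23.1, 73.7]
orientation: [-0.0, 0.767, 0.642, -0.0]
contact_force: [0.6, 0.1, -1.3]
grip_width: 42.7
grip_force: 60.7
```

Emit:
{"api": "step_arm", "payload": {"increments": [[0,0,0,0,0,0.8,0],[0,0,0,0,0,1.5,0],[0,0,0,0,0,2,0],[0,0,0,0,0,2.2,0],[0,0,0,0,0,2.2,0],[0,0,0,0,0,2.2,0],[0,0,0,0,0,2.2,0],[0,0,0,0,0,2.2,0]]}}

```text
clock: 31.45
position: [614.2, -23.0, 73.1]
orientation: [0.0, 0.766, 0.642, 0.0]
contact_force: [-5.0, -0.8, 13.9]
grip_width: 42.9
grip_force: 62.2
```

Seated (14 N). Release, rise, and retreat clear of both views.

Emit:
{"api": "step_arm", "payload": {"increments": [[0,0,0,0,0,0,0.6],[0,0,0,0,0,0,0.7],[0,0,0,0,0,0,0.85],[0,0,0,0,0,0,1],[0,0,0,0,0,0,1],[0,0,0,0,0,0,1],[0,0,0,0,0,0,1],[0,0,0,0,0,-5,1]]}}

```text
clock: 32.12
position: [613.7, -23.0, 75.9]
orientation: [-0.001, 0.767, 0.642, -0.001]
contact_force: [0.6, 0.0, 0.4]
grip_width: 85.4
grip_force: 0.0
```

Emit:
{"api": "step_arm", "payload": {"increments": [[0,0,0,0,0,-25,1],[0,0,0,0,0,-60,1],[0,0,0,0,0,-95,1],[0,0,0,0,-20,-125,1],[0,0,0,0,-55,-130,1],[0,0,0,0,-90,-130,1],[0,0,0,-20,-125,-130,1],[0,0,0,-50,-155,-130,1]]}}

```text
clock: 32.78
position: [451.6, -43.4, 207.1]
orientation: [-0.0, 0.766, 0.643, 0.0]
contact_force: [0.6, -0.9, 0.6]
grip_width: 85.4
grip_force: 0.0
```

Emit:
{"api": "step_arm", "payload": {"increments": [[0,0,0,-32,-8,0,1],[0,0,0,-64,-16,0,1],[0,0,0,-96,-24,0,1],[0,0,0,-128,-32,0,1],[0,0,0,-150,-40,0,1],[0,0,0,-160,-45,0,1],[0,0,0,-160,-45,0,1],[0,0,0,-160,-45,0,1]]}}

```text
clock: 33.45
position: [381.0, -194.6, 207.1]
orientation: [0.0, 0.767, 0.642, 0.0]
contact_force: [0.6, -0.4, -0.8]
grip_width: 85.5
grip_force: 0.0
```

```bash
python3 - <<'E'
from h import *
T=snapshot("top"); S=snapshot("side")
P=dict(a=((644.6,143.8),(644,146.5)),b=((629.8,60.1),(629.1,63.2)),c=((615,-23.1),(614.2,-20.1)),d=((600,-106.9),(599,-103.5)))
def hole(I,p,w=3):
    x,y=p; g=I["img"][y-w:y+w+1,x-w:x+w+1,0].astype(float); wt=np.clip(np.median(g)-12-g,0,None)
    yy,xx=np.mgrid[-w:w+1,-w:w+1]; return (x+(wt*xx).sum()/wt.sum(), y+(wt*yy).sum()/wt.sum())
for k,H,t,s in(("a",50,(247,174),(211,275)),("b",68,(290,179),(236,226)),("c",86,(334,186),(259,180)),("d",104,(381,192),(281,138))):
    ht,hs=hole(T,t),hole(S,s)
    print(k,np.round(ht,1),np.round(hs,1),"off top",(onz(ray(T,ht),H+9)[:2]-P[k][0]).round(1),"off side",(onz(ray(S,hs),H+9)[:2]-P[k][1]).round(1))
f=np.vstack([cv2.resize(T["img"][150:225,225:425],(800,300)),cv2.resize(S["img"][110:335,170:470],(400,300))[:, :].repeat(1,0) if 0 else np.hstack([cv2.resize(S["img"][110:335,170:470],(400,300)),cv2.resize(T["img"],(400,300))])])
cv2.imwrite("pics/end2.png",f[:,:,::-1]); s=ctrl.read_state(); print(s["clock"],s["position"])
E
```

```text
a [247.4 174.1] [211.3 275.1] off top [-0.4  0.3] off side [-0.5 -1.8]
b [289.7 179.3] [235.7 225.5] off top [0.3 0.8] off side [ 0.  -1.9]
c [333.8 185.7] [259.  180.3] off top [-1.1  1.1] off side [-0.7 -0.7]
d [380.1 192.8] [282.  138.5] off top [-2.7  1.4] off side [-2.9 -0.5]
33.55 [ 381.55684599 -193.85880631  206.90470485]
```

View pics/end2.png

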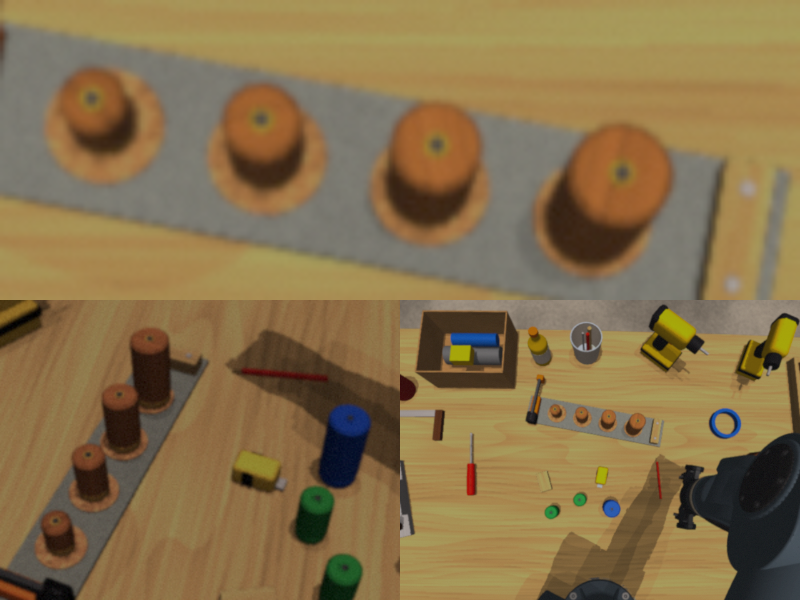

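All four stand upright and released, rising from the clamp (top crop 92,98 → 260,119 → 436,145 → 622,173). Each is within about 3 mm of its pad centre, and the arm is clear.

```bash
python3 -c "
from rig import workorder; print(workorder.job_done())"
```

```text
the job is handed in; nothing more can be done
None
```

The job is handed in: the four feet stand upright and released, s, m, l, xl on pads a, b, c, d, rising from the clamp, each measured within about 3 mm of its pad's centre (xl the farthest off).

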